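Gauge a terracotta bracket and hold it level over the kiln cradle

ROBOT

A 7-joint arm with a two-finger parallel gripper is mounted at the origin on the work surface. World frame = base frame: x ahead of the robot, y to its left, z up, the work surface at z = 0. Lengths are in mm, angles in rad, forces in N, time in s.
With the tool pointing down it reaches from about 400 to 875 mm from the base axis. Payload 4.4 kg.
Tool frame: the origin (TCP) lies between the finger pads, 19 mm behind the fingertips; this is the grasp point; z points along the fingers, y is the line along which they close (so a half turn about z gives the same grasp; the last joint's range is limited). The gripper opens to 85 mm and grips with 20 to 120 N. Pads are 22 mm wide; open, the fingers measure 114 mm over their backs; the gripper's body (76 mm by 85 mm) begins 54 mm behind the grasp point. The pads swing forward as they close: fully open they stand 13 mm farther back than shut.
Start: joints at [-0.066, 0.628, 0.038, 1.517, -0.027, 0.996, -0.02], TCP at [650.013, 0.026, 250.013] pointing down, gripper open.
Joint ranges: [-3.06, 3.06], [-0.37, 2.12], [-1.25, 1.32], [0.18, 2.47], [-1.1, 4.24], [0.23, 1.98], [-2.94, 2.94]. Speed limits (rad/s): [2.57, 2.57, 3.14, 3.14, 3.14, 3.14, 3.14].

INTERFACE

Orientations are given as [roll, pitch, yaw] about the fixed x, y, z axes, in that order (R = Rz(yaw) Ry(pitch) Rx(roll)).
In Python, from cell import readout, optics, order gives the robot as it stands.
- The arm moves only by the shell command python3 -m jog 'ROWS'. ROWS is a JSON object of lists of equal length, an entry for each row: "claw": the opening, from 0 (shut) to 1 (fully open); "xyz": the shift along the tool's x, y, z each as a share of 0.1 m, from -1 to 1, a list of three; "twist": the turn, a rotation vector about the tool's x, y, z each as a share of 180 degrees, from -1 to 1, a list of three. A call has 1 to 12 rows; each row shifts and turns the commanded pose from where the row before left it, along the tool's axes as they then stand; what a row does not reach is not made up. A row lasts 1/8 s, in which the tool goes at most 62.5 mm and 10.7 degrees, less where a joint would pass 70% of its speed; a pose out of reach is approached as far as the arm can. A call with a number of a shift or a turn outside -1 to 1 is refused whole. A call with a gripper value outside its range is refused whole. The fingers move at their own pace and stop on an object; the grip force is fixed at half the most. Time passes only in rows, so rows that do not move let the fingers close. It gives the time, the measured TCP pose, the force, the opening and the grip force at its end, in the units of the state.
- readout.read_state(): the state, without advancing time (a new reading comes with each control period).
- optics.get_image(name): name is "scene" or "side" or "wrist"; returns a dict with "color" (400x640x3 uint8, red, green, blue), "fovy" (degrees; the focal length in pixels is half the picture's height over the tangent of half this angle, whatever the lens; pixels are square), "cx", "cy" (the principal point, pixels), "view" (4x4, takes a point from world to camera coordinates). Camera axes: x right, y up, looking along -z (the intrinsics and any distortion apply to the point x, -y, -z); pixel columns grow to the right and rows downward; lengths in mm; the calibration is good to about 2 mm. A picture is of the moment at which its call begins. There is no depth.
- order.finish_job(): hands the job in; it is judged then, once.
Trained networks look in the newest picture that a camera, given by its name, has taken for a name from the list of things; names that differ only in an ending like _2 or _b are one class to them, and where a whole thing is asked for, a point or a joint stands for the part that bears it (a point fixed in the world has none). Each returns a list of dicts, best first, with "score" (0 to 1); they miss things now and then, are a little off and sometimes report something else, mostly with a low value. They report only what shows in the picture. A call takes as long as a camera call. They do not tell look-alikes from the thing itself.
- optics.boxes_of(camera, label): "rect" ([left, top, width, height] in pixels, round what is visible of it).
The state is a dict: "clock": time; "qpos": joint angles; "qd": joint speeds; "tau": joint torques, N m; "eef_pos": TCP position; "tool_rot": TCP orientation; "force": force on the tool from outside, world axes, zero at the start; "torque": the same for the moment, N m; "width": finger opening in mm; "gripper_force": force on a finger pad.
Only numpy, scipy, OpenCV 4.12 (cv2) and the standard library are available. Lean on these libraries where they do the work, as an engineer would, in place of code of your own. Each camera call takes 0.05 s, during which the arm holds its last target. There are 200 camera calls.

TASK

Check the height of the terracotta bracket's round tail with the height gauge: push the gauge's knob down until the foot sits on the tail, then let it spring fully back up. Then grip the bracket's arm at its balance point, draw it out from under the gauge, and hold it level over the kiln cradle, its disc above the thick post and its tail above the pair of pins, with about 50 mm of air above the posts so that its underside can be painted. Finish while still holding it there, the bracket touching nothing but the gripper, and leave the other things on the bench where they are.

Things in the scene. Friction and masses are not known exactly. Their poses are not given: they have to be found in the camera images.
- bracket: terracotta wall bracket, loose, solid, 0.3-0.5 kg, flat underside: a disc 64 mm wide, 26 high; a straight arm 22 wide, 20 high; a round tail 36 wide, 20 high; 245 mm long. Origin on the underside below the balance point: on the arm, 64 mm from the disc's centre, 131 mm from the tail's. x along the arm to the tail, y across, z up. Starts flat on the table, tail under the gauge's foot
- bracket_disc (a point): centre of the top face of the bracket's disc, 26 mm above its underside
- bracket_tail (a point): centre of the top face of the bracket's tail, 20 mm above its underside
- gauge: height gauge, fixed. Origin on the table below the foot; x from foot to column (the bracket lies on the -x side). Base plate 80 x 90 x 14 mm, from x = 38 mm; column 20 mm thick, 164 high, at x = 72; an overhanging arm 22 wide, 105 to 125 mm up, ends in a sleeve 26 mm across (103 to 127 mm up) round the spindle. Foot 18 mm across, its underside 55 mm above the table when up
- gauge_foot (a joint): downward travel of the gauge's spindle, m: 0 when up, grows as it is pushed down, end stop at 0.045. A spring always pushes it back up (about 1.3 N at the top, 3.5 N at 0.035). On the bracket's tail it reads about 0.035
- gauge_knob (a point): centre of the top face of the round knob on the spindle, 32 mm across and 12 mm high, 178 mm above the table when up; moves down with the spindle. Push it straight down
- cradle: kiln cradle, fixed: base plate 260 x 70 x 12 mm with one thick round post (48 mm across) and a pair of thin pins (12 mm across, 32 mm apart), all with tops 45 mm above the table. Origin on the table, below where the bracket's balance point belongs; x points from the thick post (at x = -64 mm) to the pins (at x = +131 mm), z up
- cradle_pins (a point): midway between the tops of the two pins, 45 mm above the table, 131 mm along the cradle's x
- cup: bystander: small green glazed cup, 64 mm across, 50 mm high; origin at the centre of its underside
- knife: bystander: craft knife with a flat red handle, 170 mm long, 20 mm high; origin at the centre of its underside
- casket: bystander: square ceramic box with closed lid, 76 x 76 mm, 64 mm high; origin at the centre of its underside
- sponge_block: bystander: wooden sanding block 75 x 45 x 24 mm; origin at the centre of its underside
- plate: bystander: green plate 170 mm across, 18 mm high; origin at the centre of its underside
- glue: bystander: yellow glue bottle, 44 mm across, 90 mm high; origin at the centre of its underside
- brush_jar: bystander: green jar with brushes standing in it, 76 mm across, 210 mm high with the brushes; origin at the centre of its underside
Mind the look-alikes: they are no part of the job. Of the things shaped like the bracket, the terracotta one is meant. What is shaped like the gauge but pink is not meant.

How it is judged:
By the outcome, as a careful person would: the job done as asked, in the order asked, and still so for the second after the job is handed in, while the arm keeps its last pose, push and grip.
It also fails if it takes over 54 s, if anything falls off the work surface, if the arm or the gripper's body presses on something with over 40 N, if the wrist force passes 120 N, or if a joint passes its speed limit or range.

## Working session

There is one attempt and no reset: what is moved stays moved. The work goes in short steps, Python scripts to look and compute and a shell command to move; the robot and the scene stay as the last step left them, time stands still between calls to the robot, and variables do not carry over. Pictures are saved under pics/ and viewed, at most 10 in all, crops included, and the job is handed in when it is done.

```bash
mkdir -p pics; ls
python3 - <<'E'
from cell import readout, optics
import cv2, json
s=readout.read_state(); print(s)
for c in ["scene","side","wrist"]:
    im=optics.get_image(c); cv2.imwrite(f"pics/{c}0.png",im["color"][:,:,::-1])
    print(c,{k:(v.tolist() if hasattr(v,'tolist') else v) for k,v in im.items() if k!="color"})
    for l in ["bracket","gauge","gauge_knob","cradle"]:
        print(l,[(round(d["score"],2),[round(x) for x in d["rect"]]) for d in optics.boxes_of(c,l)][:4])
E
```

```text
pics
{'clock': 0.0, 'qpos': array([-0.06576504,  0.62938254,  0.03841244,  1.51835797, -0.02702084,
        0.99627689, -0.01999221]), 'qd': array([ 0.00022254,  0.00080587, -0.00156012, -0.00026159,  0.00088155,
       -0.000645  ,  0.0007159 ]), 'tau': array([-1.11932164e-03, -5.63405585e+01,  1.22606792e+00, -1.93450052e+01,
        1.09587883e-02,  1.05136272e-02, -8.84369996e-06]), 'eef_pos': array([6.49419030e+02, 2.96548099e-02, 2.49068110e+02]), 'tool_rot': array([-3.13968465e+00, -8.04778289e-06,  1.57078191e+00]), 'force': array([0.33699334, 0.11460687, 1.23733225]), 'torque': array([ 0.02996557, -0.01498483, -0.0174396 ]), 'gripper_force': 0.0, 'width': 85.39857902680795}
scene {'fovy': 52.23116418898062, 'cx': 315.6432907353765, 'cy': 199.0138401542001, 'view': [[0.45962194556121516, 0.8881094356315767, -0.0030491803301353126, -267.9425289765038], [-0.5595889965173132, 0.29226589870871095, 0.7755261436139573, 184.24775388149442], [0.6896432571520366, -0.3547425472002926, 0.6313080888683262, -1640.1324344297554], [0.0, 0.0, 0.0, 1.0]]}
bracket [(0.69, [330, 198, 75, 22]), 
[... 651 characters left out ...]
et [(0.68, [167, 204, 54, 48]), (0.57, [260, 181, 37, 44]), (0.29, [387, 240, 37, 36])]
gauge [(0.93, [245, 130, 30, 50]), (0.73, [192, 142, 24, 37])]
gauge_knob [(0.66, [255, 137, 12, 34]), (0.58, [260, 179, 35, 46])]
cradle [(0.86, [329, 239, 66, 69])]
wrist {'fovy': 58.77258328202651, 'cx': 322.8449579316084, 'cy': 204.66827631639225, 'view': [[0.9999995899562759, 0.0003443896021722401, 0.0008375458704153288, -650.4255893085041], [-8.631359407628278e-05, 0.9569016785040678, -0.290412069697635, 37.1639487036864], [-0.0009014639463737633, 0.2904118783243937, 0.956901315858043, -378.45389576883025], [0.0, 0.0, 0.0, 1.0]]}
bracket []
gauge []
gauge_knob []
cradle [(0.63, [176, 205, 80, 169])]
```

Run:
```python
import cv2
a=cv2.imread("pics/scene0.png")[110:290,180:480]; b=cv2.imread("pics/side0.png")[110:320,130:430]
cv2.imwrite("pics/a.png",cv2.resize(a,(800,480),interpolation=cv2.INTER_CUBIC));cv2.imwrite("pics/b.png",cv2.resize(b,(800,560),interpolation=cv2.INTER_CUBIC))
```

```text
(no output)
```

View pics/a.png

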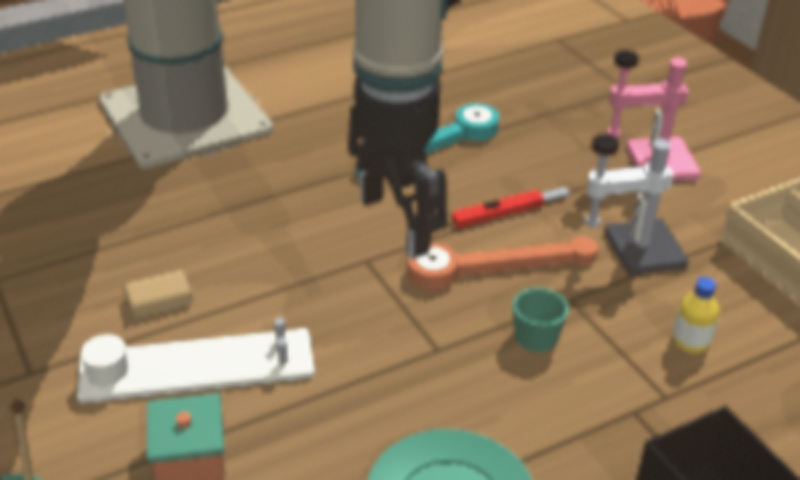

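View pics/b.png

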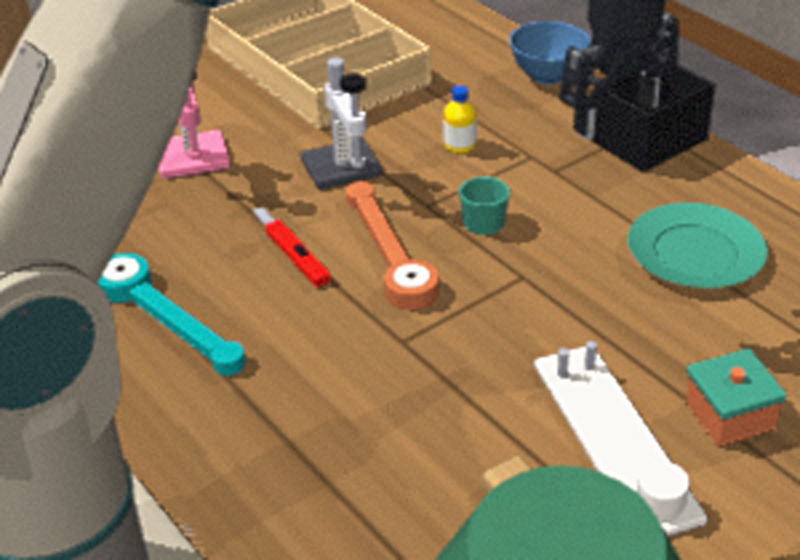

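The scene view (crop ×2.67) shows the terracotta bracket's disc at about (342,207) and its tail at (400,203). The grey gauge's knob is at (407,164), the cradle post at (219,242) and the pins near (285,234). In the side view the disc is at (284,213), the tail at (265,182), the knob at (262,141), the post at (379,291) and the pins at (341,242) and (352,240).

```bash
cat > h.py <<'E'
import numpy as np
from cell import optics, readout
def ray(im,u,v):
    f=200/np.tan(np.radians(im["fovy"]/2)); V=np.array(im["view"]); R,t=V[:3,:3],V[:3,3]
    return -R.T@t, R.T@np.array([(u-im["cx"])/f,-(v-im["cy"])/f,-1])
def onz(im,u,v,z):
    c,d=ray(im,u,v); return c+d*(z-c[2])/d[2]
def tri(*o):
    A=np.zeros((3,3));b=np.zeros(3)
    for im,u,v in o:
        c,d=ray(im,u,v); d=d/np.linalg.norm(d); P=np.eye(3)-np.outer(d,d); A+=P;b+=P@c
    return np.linalg.solve(A,b)
def proj(im,p):
    f=200/np.tan(np.radians(im["fovy"]/2)); V=np.array(im["view"]); q=V[:3,:3]@p+V[:3,3]
    return np.array([im["cx"]+f*q[0]/-q[2], im["cy"]-f*q[1]/-q[2]])
E
python3 - <<'E'
from h import *
np.set_printoptions(precision=1,suppress=True)
A=optics.get_image("scene");B=optics.get_image("side")
for n,a,b,z in [("disc",(342.4,207.5),(284.1,213),26),("tail",(400,202.6),(265.4,181.5),20),("knob",(406.9,163),(262.4,140),178),("post",(219,242),(378.6,289),45),("pins",(285.8,233.5),(346.5,241),45)]:
    print(n,onz(A,*a,z),onz(B,*b,z),tri((A,*a),(B,*b)))
E
```

```text
disc [491.3 146.2  26. ] [487.4 147.3  26. ] [488.7 148.3  23.9]
tail [552.6 333.5  20. ] [545.4 327.3  20. ] [549.7 335.2  15.4]
knob [551.6 335.9 178. ] [547.3 333.8 178. ] [549.6 337.5 175.9]
post [ 478.2 -262.7   45. ] [ 473.5 -262.8   45. ] [ 475.3 -261.9   42.5]
pins [535.8 -75.5  45. ] [533.7 -81.9  45. ] [535.7 -77.4  43.2]
```

```bash
python3 -m jog '{"claw":[0,0,0,0,0,0,0,0,0],"xyz":[[0,0,0],[0,0,0],[0.41,-0.33,0],[0.41,-0.33,0],[0.42,-0.33,0],[0.42,-0.33,0],[0.42,-0.33,0],[0.41,-0.33,0],[0,0,0]],"twist":[[0,0,0.05],[0,0,0.05],[0,0,0],[0,0,0],[0,0,0],[0,0,0],[0,0,0],[0,0,0],[0,0,0]]}'
python3 - <<'E'
from h import *
import cv2
s=readout.read_state(); print(s["eef_pos"],s["tool_rot"],s["clock"],s["force"])
for c in ["wrist","scene","side"]:
    im=optics.get_image(c); cv2.imwrite(f"pics/{c}1.png",im["color"][:,:,::-1])
    for l in ["bracket","gauge","gauge_knob"]:
        print(c,l,[(round(d["score"],2),[round(x) for x in d["rect"]]) for d in optics.boxes_of(c,l)][:3])
E
```

```text
clock: 1.98
eef_pos: [535.6, 304.5, 249.8]
tool_rot: [-3.139, -0.003, 1.266]
force: [0.1, 0.1, -0.1]
width: -0.1
gripper_force: 0.0
[535.58123303 304.45946361 249.844002  ] [-3.13882265e+00 -2.95006558e-03  1.26595562e+00] 1.975 [ 0.12516099  0.05281491 -0.14495945]
wrist bracket [(0.86, [0, 167, 154, 188]), (0.8, [308, 141, 28, 114])]
wrist gauge [(0.67, [0, 2, 111, 36])]
wrist gauge_knob [(0.71, [299, 138, 54, 59]), (0.66, [0, 0, 114, 40])]
scene bracket [(0.86, [313, 149, 58, 31]), (0.78, [329, 199, 75, 21]), (0.44, [430, 214, 20, 30])]
scene gauge [(0.98, [405, 132, 36, 46]), (0.72, [400, 161, 35, 51])]
scene gauge_knob [(0.5, [402, 160, 13, 38]), (0.4, [410, 130, 10, 28]), (0.29, [402, 165, 35, 48])]
side bracket [(0.92, [260, 178, 36, 49]), (0.68, [170, 203, 49, 47])]
side gauge [(0.96, [246, 132, 30, 48]), (0.8, [189, 127, 26, 50])]
side gauge_knob [(0.74, [262, 180, 35, 39]), (0.6, [256, 134, 10, 38]), (0.54, [195, 137, 10, 30])]
```

View pics/wrist1.png

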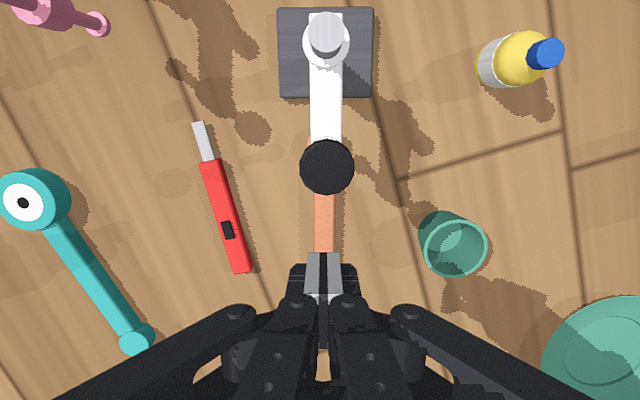

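The wrist view shows the black knob at (326,167), with the gauge arm and column running straight up from it. The terracotta arm runs below it at u≈323, rows 195–250.

Run:
```python
from h import *
import cv2
np.set_printoptions(precision=1,suppress=True)
im=optics.get_image("wrist");g=im["color"].astype(int)
m=((g.max(2)<60)).astype(np.uint8); m[220:]=0
n,l,st,ce=cv2.connectedComponentsWithStats(m)
for i in range(1,n):
    if st[i,4]>500: print(st[i],ce[i],onz(im,*ce[i],178))
r=g[:,:,0];mm=(r>150)&(g[:,:,1]>60)&(r-g[:,:,1]>55)&(g[:,:,1]-g[:,:,2]<60)
for v in (210,225,240):
    u=[x for x in np.where(mm[v])[0] if 300<x<350]; print(v,u[0],u[-1],onz(im,(u[0]+u[-1])/2,v,20))
```

```text
[ 289  129   55   57 2017] [317.4 158.8] [549.  338.3 178. ]
210 309 328 [522.9 262.4  20. ]
225 309 328 [517.7 246.6  20. ]
240 309 328 [512.3 230.3  20. ]
```

```bash
cat > d.py <<'E'
import sys
from h import *
from scipy.spatial.transform import Rotation as R
s=readout.read_state(); r=R.from_euler("xyz",s["tool_rot"]); np.set_printoptions(precision=2,suppress=True)
print(s["clock"],s["eef_pos"],s["force"],s["width"],s["gripper_force"],"ax",np.degrees(np.arctan2(*r.as_matrix()[[1,0],0])),"R",r.as_matrix()[:,2])
if len(sys.argv)>3:
    p=np.array(list(map(float,sys.argv[1:4]))); print("shift",r.inv().apply(p-s["eef_pos"])/100)
E
python3 d.py 549 338.3 206
```

```text
2.625 [538.78 297.78 250.04] [ 0.12 -0.53  0.85] -0.12673517564879197 0.0 ax 71.97521970526395 R [ 0.  0. -1.]
shift [ 0.42 -0.03  0.44]
```

```bash
python3 -m jog '{"claw":[0,0,0,0,0,0],"xyz":[[0.42,-0.03,0],[0,0,0.3],[0,0,0.14],[0,0,0],[0,0,0],[0,0,0]],"twist":[[0,0,0],[0,0,0],[0,0,0],[0,0,0],[0,0,0],[0,0,0]]}'; python3 d.py 549 338.3 162
```

```text
clock: 3.38
eef_pos: [549.4, 338.9, 207.1]
tool_rot: [3.14, -0.001, 1.256]
force: [0.1, -0.6, 0.4]
width: 0.3
gripper_force: 0.0
3.375 [549.42 338.86 207.14] [ 0.09 -0.58  0.38] 0.25449524235700355 0.0 ax 71.97009739586875 R [ 0.  0. -1.]
shift [-0.01 -0.    0.45]
```

Push down 40 mm, then finer steps watching the force.

```bash
python3 -m jog '{"claw":[0,0,0,0,0,0],"xyz":[[0,0,0.1],[0,0,0.1],[0,0,0.1],[0,0,0.1],[0,0,0],[0,0,0]],"twist":[[0,0,0],[0,0,0],[0,0,0],[0,0,0],[0,0,0],[0,0,0]]}'; python3 -m jog '{"claw":[0,0,0],"xyz":[[0,0,0.02],[0,0,0.01],[0,0,0]],"twist":[[0,0,0],[0,0,0],[0,0,0]]}'
```

```text
clock: 4.12
eef_pos: [548.6, 338.8, 166.1]
tool_rot: [-3.141, 0.0, 1.257]
force: [1.4, 0.7, 2.8]
width: -0.1
gripper_force: 1.6
clock: 4.5
eef_pos: [548.6, 338.8, 163.0]
tool_rot: [-3.141, 0.0, 1.257]
force: [-0.1, -0.2, 3.4]
width: -0.0
gripper_force: 1.7
```

```bash
python3 -m jog '{"claw":[0,0],"xyz":[[0,0,0.01],[0,0,0]],"twist":[[0,0,0],[0,0,0]]}'; python3 -m jog '{"claw":[0,0],"xyz":[[0,0,0.01],[0,0,0]],"twist":[[0,0,0],[0,0,0]]}';python3 -m jog '{"claw":[0,0],"xyz":[[0,0,0.01],[0,0,0]],"twist":[[0,0,0],[0,0,0]]}'
```

```text
clock: 4.75
eef_pos: [548.6, 338.8, 161.9]
tool_rot: [-3.141, 0.0, 1.257]
force: [-0.1, -0.8, 3.8]
width: -0.1
gripper_force: 1.7
clock: 5.0
eef_pos: [548.7, 338.8, 161.8]
tool_rot: [-3.141, 0.0, 1.257]
force: [-1.6, -1.5, 9.0]
width: -0.1
gripper_force: 4.2
clock: 5.25
eef_pos: [548.7, 338.8, 161.8]
tool_rot: [3.142, -0.0, 1.257]
force: [-3.2, -3.9, 14.1]
width: -0.2
gripper_force: 7.0
```

```bash
python3 -m jog '{"claw":[0,0,0,0,0,0,0,0,0,1,1,1],"xyz":[[0,0,-0.06],[0,0,-0.1],[0,0,-0.12],[0,0,-0.12],[0,0,-0.2],[0,0,-0.3],[-0.45,0,0],[-0.45,0,0],[-0.45,0,0],[0,0,0],[0,0,0],[0,0,0]],"twist":[[0,0,0],[0,0,0],[0,0,0],[0,0,0],[0,0,0],[0,0,0],[0,0,0],[0,0,0],[0,0,0],[0,0,0],[0,0,0],[0,0,0]]}'
python3 d.py
python3 - <<'E'
from h import *
import cv2
im=optics.get_image("wrist"); w=im["color"][:,:,::-1]
s=optics.get_image("side");c=s["color"][110:260,190:390,::-1]
cv2.imwrite("pics/w2.png",np.vstack([w,cv2.resize(c,(260,195),interpolation=3) if 0 else cv2.copyMakeBorder(cv2.resize(c,(266,200),interpolation=2),0,0,0,374,0)]))
E
```

```text
clock: 6.75
eef_pos: [507.2, 212.0, 250.0]
tool_rot: [-3.141, -0.001, 1.259]
force: [0.2, -0.0, 0.3]
width: 54.3
gripper_force: 0.0
6.75 [507.16 212.02 250.  ] [ 0.22 -0.01  0.31] 54.308479056343195 0.0 ax 72.11018820971086 R [ 0.  0. -1.]
```

View pics/w2.png

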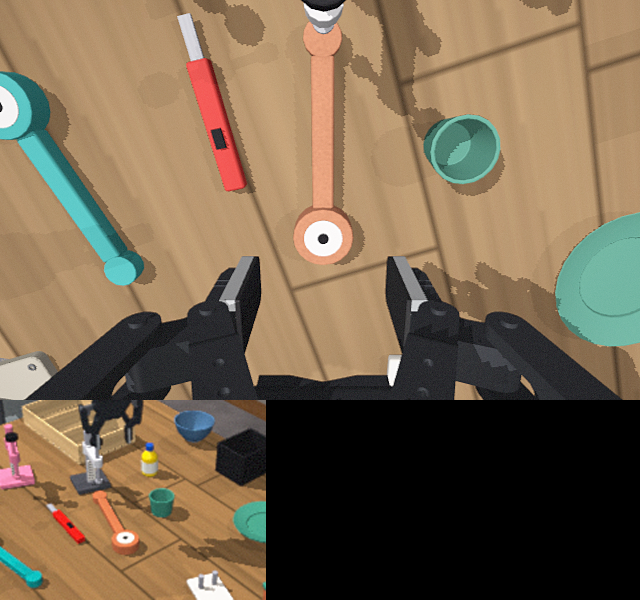

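The bracket shows whole in the wrist view: disc centre at (323,239), tail at (322,38), knob back at the top edge with nothing on it.

Run:
```python
from h import *
import cv2
from scipy.spatial.transform import Rotation as R
np.set_printoptions(precision=2,suppress=True)
im=optics.get_image("wrist");g=im["color"].astype(int)
m=((g.min(2)>200)).astype(np.uint8)
n,l,st,ce=cv2.connectedComponentsWithStats(m)
i=[i for i in range(1,n) if st[i,4]>300 and 280<ce[i][0]<370 and 200<ce[i][1]<270]
for k in i: print(st[k],ce[k])
d=(st[i[0],0]+st[i[0],2]/2-.5, st[i[0],1]+st[i[0],3]/2-.5)
D=onz(im,*d,26); T=onz(im,322,39,20)
r=g[:,:,0];mm=(r-g[:,:,1]>45)&(r>130)&(g[:,:,1]-g[:,:,2]<55)
for v in (80,120,160,195):
    u=[x for x in np.where(mm[v])[0] if 290<x<355]; p=onz(im,(u[0]+u[-1])/2,v,20); print(v,u[0],u[-1],p)
    if v==80: a=p
print(D,T,np.linalg.norm(T-D)); e=a-D; e[2]=0;e/=np.linalg.norm(e); b=D+64*e; print("bal",b,np.degrees(np.arctan2(e[1],e[0])))
s=readout.read_state(); rr=R.from_euler("xyz",s["tool_rot"]); print(s["eef_pos"],rr.inv().apply(np.r_[b[:2],10]-s["eef_pos"])/100)
for c in("side","scene"):
    w=optics.get_image(c)
    print(c,proj(w,np.r_[549,338,178]),[(round(q["score"],2),q["rect"]) for q in optics.boxes_of(c,"gauge_knob")])
```

```text
[304 220  39  36 970] [322.77 237.52]
80 311 333 [534.12 297.4   20.  ]
120 312 333 [523.31 262.4   20.  ]
160 312 333 [511.31 225.25  20.  ]
195 312 332 [499.66 190.84  20.  ]
[486.92 148.02  26.  ] [544.98 330.96  20.  ] 192.02637163375297
bal [506.2  209.04  26.  ] 72.46506830000313
[507.06 211.46 249.81] [-0.03 -0.    2.4 ]
side [262.07 139.31] [(0.51, [257.6, 137.4, 11.9, 35.3]), (0.39, [258.0, 178.7, 37.2, 48.8])]
scene [406.95 162.41] [(0.56, [408.4, 128.6, 9.6, 32.5])]
```

```bash
python3 -m jog '{"claw":[1,1,1,1,1,1,1,1],"xyz":[[-0.03,0,0.4],[0,0,0.5],[0,0,0.5],[0,0,0.4],[0,0,0.28],[0,0,0.19],[0,0,0],[0,0,0]],"twist":[[0,0,0],[0,0,0],[0,0,0],[0,0,0],[0,0,0],[0,0,0],[0,0,0],[0,0,0]]}'
python3 -m jog '{"claw":[0,0,0,0,0,0,0,0],"xyz":[[0,0,0],[0,0,0],[0,0,0],[0,0,0],[0,0,0],[0,0,0],[0,0,0],[0,0,0]],"twist":[[0,0,0],[0,0,0],[0,0,0],[0,0,0],[0,0,0],[0,0,0],[0,0,0],[0,0,0]]}'; python3 d.py
```

```text
clock: 8.1
eef_pos: [506.9, 207.9, 23.9]
tool_rot: [3.14, -0.001, 1.257]
force: [0.3, 0.2, 0.9]
width: 85.6
gripper_force: 0.0
clock: 9.1
eef_pos: [506.3, 207.9, 23.5]
tool_rot: [3.141, -0.001, 1.257]
force: [-0.9, 0.0, 5.4]
width: 20.5
gripper_force: 60.4
9.1 [506.31 207.86  23.53] [-0.91  0.01  5.43] 20.503495742207306 60.3662896156311 ax 71.99797722459832 R [ 0.  0. -1.]
```

```bash
python3 -m jog '{"claw":[0,0,0,0],"xyz":[[0,0,-0.05],[0,0,-0.05],[0,0,0],[0,0,0]],"twist":[[0,0,0],[0,0,0],[0,0,0],[0,0,0]]}'
python3 - <<'E'
from h import *
import cv2
np.set_printoptions(precision=1,suppress=True)
s=readout.read_state(); print(s["force"],s["torque"],s["width"])
I={}
for c in("side","scene","wrist"):
    w=optics.get_image(c); I[c]=w
    for l,z in (("brush_jar",105),("casket",32),("sponge_block",12),("cradle",20),("bracket",10)):
        for q in optics.boxes_of(c,l)[:2]:
            x,y,a,b=q["rect"]; print(c,l,round(q["score"],2),[round(k) for k in q["rect"]],onz(w,x+a/2,y+b/2,z))
a=cv2.resize(I["scene"]["color"][190:280,190:310,::-1],(480,360),interpolation=2)
b=cv2.resize(I["side"]["color"][160:320,240:440,::-1],(450,360),interpolation=2)[:,:320]
cv2.imwrite("pics/c3.png",np.hstack([a,b])); cv2.imwrite("pics/w3.png",I["wrist"]["color"][:,:,::-1])
E
```

```text
clock: 9.6
eef_pos: [506.0, 207.6, 32.9]
tool_rot: [-3.141, 0.0, 1.257]
force: [-0.6, 0.4, -3.8]
width: 20.5
gripper_force: 59.2
[-0.6  0.4 -3.8] [-0. -0.  0.] 20.488919601780598
side brush_jar 0.85 [459, 228, 39, 76] [ 676.3 -404.   105. ]
side casket 0.86 [386, 241, 40, 36] [ 618.8 -230.1   32. ]
side sponge_block 0.55 [313, 279, 17, 10] [ 392.2 -135.9   12. ]
side cradle 0.66 [333, 239, 62, 73] [ 495.9 -190.    20. ]
side bracket 0.94 [260, 178, 34, 49] [515. 220.  10.]
scene brush_jar 0.81 [158, 262, 44, 74] [ 679.9 -407.7  105. ]
scene casket 0.92 [236, 254, 30, 38] [ 621.6 -217.    32. ]
scene sponge_block 0.79 [230, 212, 23, 17] [ 386.2 -165.    12. ]
scene cradle 0.97 [208, 231, 89, 32] [ 517.6 -177.9   20. ]
scene bracket 0.65 [313, 159, 39, 19] [263.4 237.3  10. ]
wrist bracket 0.69 [285, 0, 75, 382] [517.3 242.2  10. ]
```

View pics/c3.png

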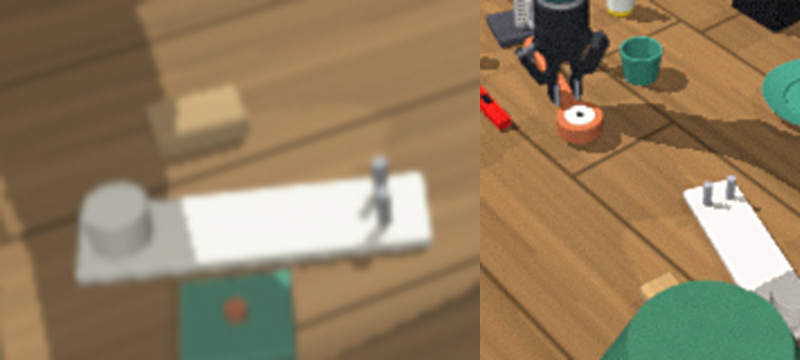

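The lift worked: 3.8 N of weight, no moment and level. Before crossing I'll check what the green shape in front of the side camera is.

Run:
```python
from h import *
import cv2
a=optics.get_image("scene")["color"][:,:,::-1];b=optics.get_image("side")["color"][:,:,::-1]
cv2.imwrite("pics/f.png",cv2.resize(np.vstack([a,b]),(480,600),interpolation=3))
```

```text
(no output)
```

View pics/f.png

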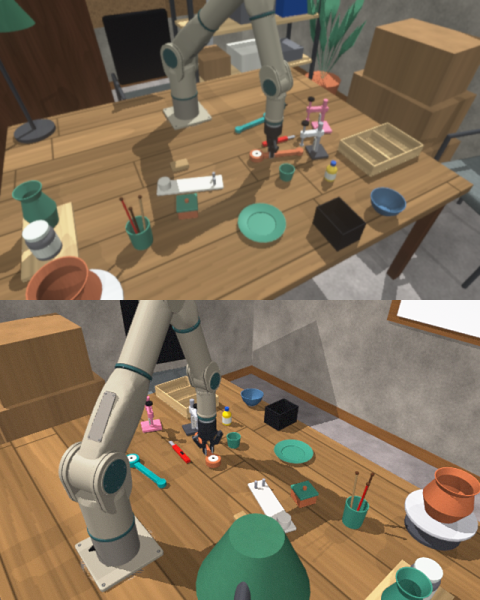

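It is a desk lamp standing well away from the cradle. Next I'll draw the bracket out along its own axis and lift it.

```bash
python3 -m jog '{"claw":[0,0,0,0,0,0,0,0,0,0,0],"xyz":[[-0.1,0,0],[-0.25,0,0],[-0.3,0,0],[-0.3,0,0],[-0.3,0,0],[-0.2,0,0],[-0.05,0,-0.15],[0,0,-0.3],[0,0,-0.3],[0,0,-0.11],[0,0,0]],"twist":[[0,0,0],[0,0,0],[0,0,0],[0,0,0],[0,0,0],[0,0,0],[0,0,0],[0,0,0],[0,0,0],[0,0,0],[0,0,0]]}'; python3 d.py 495 -202 118.5
```

```text
clock: 11.98
eef_pos: [462.9, 69.0, 121.4]
tool_rot: [-3.138, 0.002, 1.257]
force: [0.2, 0.4, -3.6]
width: 20.4
gripper_force: 59.7
11.975 [462.94  68.98 121.44] [ 0.2   0.44 -3.61] 20.40331602037144 59.656877517700195 ax 72.04683406689956 R [-0. -0. -1.]
shift [-2.48  1.14  0.03]
```

```bash
python3 -m jog '{"claw":[0,0,0,0,0,0,0,0,0,0,0,0],"xyz":[[-0.12,0.05,0],[-0.25,0.12,0],[-0.3,0.14,0],[-0.3,0.14,0],[-0.3,0.14,0],[-0.3,0.14,0],[-0.3,0.14,0],[-0.3,0.14,0],[-0.2,0.09,0],[-0.1,0.04,0],[0,0,0],[0,0,0]],"twist":[[0,0,0],[0,0,0],[0,0,0],[0,0,0],[0,0,0],[0,0,0],[0,0,0],[0,0,0],[0,0,0],[0,0,0],[0,0,0],[0,0,0]]}'; python3 -m jog '{"claw":[0,0],"xyz":[[0,0,0],[0,0,0]],"twist":[[0,0,0],[0,0,0]]}'; python3 d.py 495 -202 118.5
python3 - <<'E'
from h import *
import cv2
a=optics.get_image("scene")["color"][170:280,190:330,::-1];b=optics.get_image("side")["color"][190:330,290:430,::-1];w=optics.get_image("wrist")["color"][:,:,::-1]
cv2.imwrite("pics/g.png",np.hstack([cv2.resize(a,(460,361),interpolation=2),cv2.resize(b,(340,361),interpolation=2)]));cv2.imwrite("pics/w4.png",w)
E
```

```text
clock: 13.48
eef_pos: [494.3, -200.2, 120.2]
tool_rot: [-3.135, 0.001, 1.258]
force: [0.2, 0.3, -2.9]
width: 20.5
gripper_force: 59.5
clock: 13.72
eef_pos: [494.8, -200.7, 120.7]
tool_rot: [-3.137, 0.002, 1.258]
force: [0.8, 0.1, -2.8]
width: 20.9
gripper_force: 59.5
13.725 [ 494.75 -200.72  120.72] [ 0.78  0.08 -2.82] 20.871087107783534 59.49788510799408 ax 72.07260245147233 R [-0.01 -0.   -1.  ]
shift [-0.01  0.01  0.02]
```

View pics/g.png

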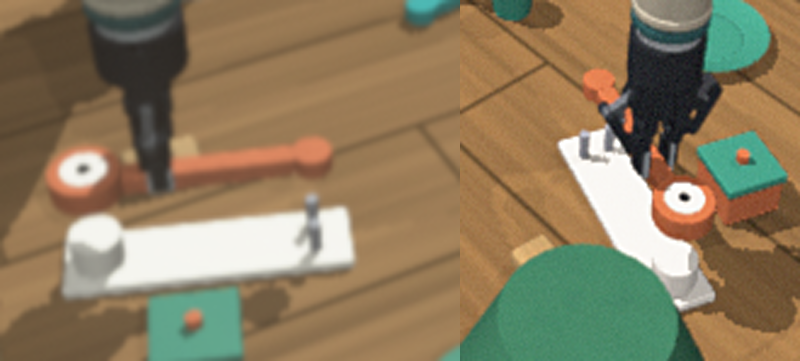

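View pics/w4.png

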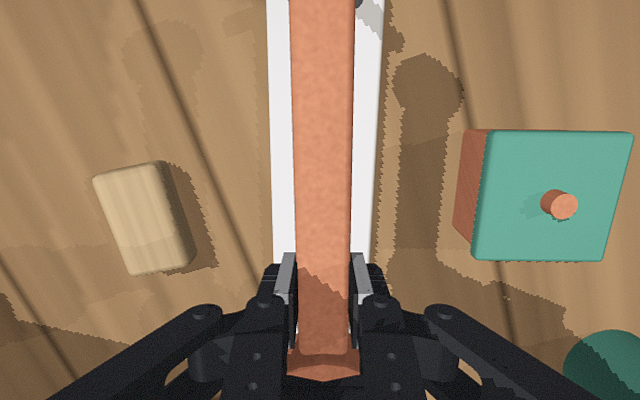

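The side and scene crops show the bracket level above the cradle: disc over the post, tail over the pins, clear of everything. The wrist view shows the cradle plate on both sides of the bracket's arm, with edges at u≈273 and 372 at row 240. Now I'll check the numbers.

Run:
```python
from h import *
np.set_printoptions(precision=1,suppress=True)
A=optics.get_image("scene");B=optics.get_image("side");W=optics.get_image("wrist")
print("disc",tri((A,215.3,221.4),(B,382.2,266.8)),"tail",tri((A,285.9,217.2),(B,347.2,221)))
s=readout.read_state();print(s["eef_pos"],s["tool_rot"],s["force"],s["torque"])
c=W["color"].astype(int); wh=c.min(2)>185
e=np.array([np.cos(np.radians(72.1)),np.sin(np.radians(72.1)),0]);n=np.array([e[1],-e[0],0]);o=s["eef_pos"]
for v in (60,120,180,230):
    u=np.where(wh[v,240:420])[0]+240
    r=[k for k in range(260,390) if c[v,k,0]-c[v,k,1]>45 and c[v,k,0]>150]
    p,q=onz(W,u[0],v,12),onz(W,u[-1],v,12); z=o[2]-3.5
    a,b=onz(W,r[0],v,z),onz(W,r[-1],v,z)
    print(v,u[0],u[-1],"plate",(p-o)@n,(q-o)@n,"arm",r[0],r[-1],(a-o)@n,(b-o)@n,(a-o)@e)
```

```text
disc [ 475.7 -261.2  122.4] tail [538.7 -73.4 110.9]
[ 494.7 -201.4  120.7] [-3.1  0.   1.3] [ 0.2  0.2 -3.2] [0. 0. 0.]
60 268 379 plate -33.6176025036349 33.8270895733475 arm 291 352 -10.449963044901859 9.811749342661336 86.37180937276038
120 269 376 plate -34.62582424956596 33.51935085052705 arm 292 350 -10.632870058854127 9.559950994651247 66.9419434761775
180 271 372 plate -35.066183586774244 32.512168826574786 arm 294 349 -10.468290140965912 9.648211966011385 45.5466841434827
230 273 369 plate -35.235559875766675 31.82416706627357 arm 296 348 -10.190507508893479 9.665280193013428 25.99189678353275
```

```bash
python3 -m jog '{"claw":[0,0,0,0],"xyz":[[-0.01,0,0.02],[0,0,0],[0,0,0],[0,0,0]],"twist":[[0,0,0],[0,0,0],[0,0,0],[0,0,0]]}'; python3 -c "
from cell import order; print(order.finish_job())"
```

```text
clock: 14.52
eef_pos: [494.3, -202.5, 118.7]
tool_rot: [-3.137, 0.002, 1.257]
force: [-1.0, 0.1, -2.8]
width: 20.4
gripper_force: 59.5
the job is handed in; nothing more can be done
None
```

The tail was gauged (foot on it at about 35 mm travel) and the spindle released. The bracket is now held level over the cradle with about 50 mm of air, and the job was handed in at about 14.5 s; no verdict was returned.

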